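# Fit the keyed spindle into the film-feed pulley and hold it home

## Task

First swing the spring-loaded clamp arm over centre so that it holds the pulley down in the assembly jig. Then take the spindle that has a key (its collar has a lug above the key) from the wooden rack, put it in the pulley's bore, turn it until the key slips into the keyway and push it fully home against the spring ejector, collar down on the pulley. Finish while still gripping the spindle and holding it fully home, with the pulley still clamped; leave everything else where it is.

Things in the scene. Friction and masses are not known exactly. Their poses are not given: they have to be found in the camera images.
- jig: aluminium assembly jig fixed to the table: base plate 110 (x) x 200 (y) x 12 mm with three 20 mm high locating pins around the pulley and a clamp bracket (top 82 mm above the table). Origin on the table below the middle of the pulley's nest; the clamp stands towards its +y. Only its position and yaw vary
- hub: loose aluminium belt pulley, 76 mm diameter, 42 mm high, 0.45 kg, flat in the jig (about 1.5 mm of play), bore upright. Origin: centre of its underside, 12 mm above the table, z up. Through bore 22 mm diameter with one keyway 8 mm wide that reaches 17 mm from the axis, over the full height, in its +x direction; its yaw is that of the keyway
- hub_mouth (a point): centre of the bore's mouth, in the pulley's top face, 42 mm above its underside; axes as the pulley's
- spindle: steel spindle with a key, upright in the rack, 0.35 kg, 112 mm tall. Origin: centre of its lower end, z up. Shank 20 mm diameter, tip tapered to 15.6 mm over 4 mm; key 6 mm wide, to 15 mm from the axis in its +x direction, 14 to 36 mm above the end; collar 38 mm diameter, 36 to 42 mm, with an 8 mm wide lug above the key, to 27 mm out; square head 24 x 24 mm (sides along x, y), 42 to 112 mm
- spindle_seat (a point): centre of the underside of the keyed spindle's collar, 36 mm above its lower end; home when it coincides with hub_mouth
- clamp (a joint): clamp arm angle, rad: 0 = open (arm leaning 20 degrees back from upright, away from the pulley), 1.92 = level, pad on the pulley; 2.05 = stop without pulley. Over-centre spring with dead centre at 0.75 (23 degrees past upright towards the pulley): below it the arm springs back open, beyond it it snaps shut by itself. 10 N at the arm's end starts it; shut, it presses with about 12 N
- clamp_hinge (a point): clamp hinge axis at mid arm, 70 mm above the table and 105 mm from the nest's middle along the jig's +y; the axis runs along the jig's x
- clamp_tip (a point): free end of the clamp arm, 82 mm from the hinge; the arm is a steel bar 18 mm wide and 10 mm thick with a black sleeve, and a rubber pad near the end that meets the pulley's top face about 31 mm from its axis
- ejector (a joint): spring ejector pin (14 mm diameter) in the bottom of the bore, m pressed down: 0 = up, its top 27 mm above the table; the spindle's end meets it 9 mm before home and presses it to about 0.009. It pushes up with 5.4 N at first and 13.5 N at home, more than the spindle's weight, so the spindle rises if it is let go
- rack: wooden block fixed to the table, 70 (x) x 170 (y) x 30 mm, origin under its middle; two holes 22 mm diameter and 13 mm deep at y = -45 and +45 mm hold the two spindles upright, their lower ends 17 mm above the table. Jig and rack may swap sides
- plain_spindle: other steel spindle, with a round 24 mm head, no key and only 97 mm tall, in the other hole of the rack; leave it there. Origin at its lower end
- mug: white mug, 76 mm wide, 88 mm high, at the table's far side; leave it
- screw_jar: small clear jar, 52 mm wide, 55 mm high, at the far side; leave it
- soap_a: wrapped white soap bar 80 x 55 x 32 mm at the far side; leave it
- soap_b: second wrapped soap bar, same size; leave it
- spanner: 150 mm spanner lying flat, near the robot; leave it

How it is judged:
By the outcome, as a careful person would: the job done as asked, in the order asked, and still so for the second after the job is handed in, while the arm keeps its last pose, push and grip.
It also fails if it takes over 58 s, if anything falls off the work surface, if the arm or the gripper's body presses on something with over 40 N, if the wrist force passes 120 N, or if a joint passes its speed limit or range.

## Robot

A 6-joint arm with a two-finger parallel gripper is mounted at the origin on the work surface. World frame = base frame: x ahead of the robot, y to its left, z up, the work surface at z = 0. Lengths are in m, angles in degrees, forces in N, time in s.
With the tool pointing down it reaches from about 0.375 to 0.9 m from the base axis. Payload 3.1 kg.
Tool frame: the origin (TCP) lies at the very end of the fingers, on their centre line; the grasp point (between the pads) lies 19 mm behind it (env.hold_point_z is the z of the grasp point in the tool frame, in m); z points along the fingers, y is the direction in which the jaws open and shut (so a half turn about z gives the same grasp; the last joint's range is limited). The gripper opens to 87 mm and grips with 3 to 60 N. Pads are 19 mm wide; open, the fingers measure 117 mm over their backs; the gripper's body (75 mm by 190 mm) begins 51 mm behind the grasp point.
Start: joints at [53.314, 30.224, 82.088, -0, 67.689, -10.227], TCP at [0.278, 0.56, 0.223] pointing down, gripper open.
Joint ranges: [-176.69, 176.69], [-43.24, 126.21], [12.49, 139.97], [-82, 262], [0, 151.66], [-163.58, 163.58]. Speed limits (degrees/s): [159.86, 159.86, 180, 180, 180, 180].

## Interface

Orientations are given as a 3x3 rotation matrix whose columns are the frame's x, y, z axes.
In Python, from cell import env, optics, finish_job gives the robot as it stands.
- The arm moves only by the shell command python3 -m jog 'ROWS' [FORCE]. ROWS is JSON, a list of rows, each a list of 7 numbers: the shift along the world's x, y, z in m, then the turn, a rotation vector about the world's x, y, z in degrees, then the finger opening in m, from 0 to 0.087. In form: [[dx, dy, dz, ax, ay, az, fingers], ...]. A call has exactly 8 rows; each row shifts and turns the pose as measured when the row begins; what a row does not reach is not made up. A row lasts 1/8 s, in which the tool goes at most 62.5 mm and 10.7 degrees, less where a joint would pass 70% of its speed; a pose out of reach is approached as far as the arm can. A call is refused whole if a number of a shift passes 0.0625 or a number of a turn 10.7, either way. A call with a gripper value outside its range is refused whole. The fingers move at their own pace and stop on an object; FORCE is the grip in N (left out, the last holds). Time passes only in rows, so rows that do not move let the fingers close, or fill a call up. It gives the time, the measured TCP pose, the force and the opening at its end, in the units of the state.
- env.read_state(): the state, without advancing time (a new reading comes with each control period).
- optics.get_image(name): name is "scene" or "top" or "wrist"; returns the picture (420x560x3 uint8, red, green, blue); there is no depth.
- optics.camera_info(name): a dict with "fx", "fy", "cx", "cy" (pixels), "pose" (4x4, takes a point from camera to world coordinates). Camera axes: x right, y up, looking along -z (the intrinsics and any distortion apply to the point x, -y, -z); pixel columns grow to the right and rows downward; lengths in m; the calibration is good to about 2 mm. A picture is of the moment at which its call begins: read the wrist's pose just before it. camera_info takes no time and is no camera call; for the wrist camera it gives the pose at the moment of the call.
- finish_job(): hands the job in, once; it reports no verdict.
The state is a dict: "time_s": time; "q": joint angles; "joint_velocities": joint speeds; "joint_efforts": joint torques, N m; "tool_pos": TCP position; "ee_rot": TCP orientation; "force": force on the tool from outside, world axes, zero at the start; "torque": the same for the moment, N m; "opening": opening from 0.0 (shut) to 1.0 (fully open).
Only numpy, scipy, OpenCV 4.12 (cv2) and the standard library are available. Lean on these libraries where they do the work, as an engineer would, in place of code of your own. Each camera call takes 0.05 s, during which the arm holds its last target.

## Working session

There is one attempt and no reset: what is moved stays moved. The work goes in short steps, Python scripts to look and compute and a shell command to move; the robot and the scene stay as the last step left them, time stands still between calls to the robot, and variables do not carry over. Pictures are saved under pics/ and viewed, and the job is handed in when it is done.

```bash
ls; mkdir -p pics; python3 - <<'E'
from cell import env, optics
import cv2
for n in ["scene","top","wrist"]:
    im=optics.get_image(n); cv2.imwrite(f"pics/{n}0.png",im[:,:,::-1])
    c=optics.camera_info(n); print(n,{k:(v if k!='pose' else None) for k,v in c.items()}); print(c['pose'])
s=env.read_state(); print(s, env.hold_point_z)
E
```

```text
pics
scene {'fx': 494.1530777746816, 'fy': 494.1530777746816, 'cx': 272.81512770724, 'cy': 203.98990465430825, 'pose': None}
[[ 0.1655348  -0.69897035  0.69572889  1.41301993]
 [ 0.98618569  0.11302729 -0.12108931 -0.1031887 ]
 [ 0.00600148  0.70616237  0.7080245   0.93741991]
 [ 0.          0.          0.          1.        ]]
top {'fx': 460.89401710101475, 'fy': 460.89401710101475, 'cx': 278.3149052104278, 'cy': 210.08441770270053, 'pose': None}
[[-0.00650962  0.98880638 -0.14906227  0.42727448]
 [-0.99995285 -0.00751097 -0.0061557   0.02612433]
 [-0.0072064   0.14901517  0.98880865  1.16910823]
 [ 0.          0.          0.          1.        ]]
wrist {'fx': 353.401131580098, 'fy': 353.401131580098, 'cx': 279.23990811767385, 'cy': 207.67900026362284, 'pose': None}
[[ 0.44464234 -0.86390094 -0.23657631  0.2133699 ]
 [ 0.89570471  0.42811264  0.12013597  0.5922606 ]
 [-0.00250427 -0.26532006  0.96415714  0.38396968]
 [ 0.          0.          0.          1.        ]]
{'time_s': 0.15, 'q': array([ 5.33127032e+01,  3.02671843e+01,  8.21386732e+01,  1.66158876e-04,
        6.76881503e+01, -1.02283292e+01]), 'joint_velocities': array([ 0.09090234, -0.17530247, -0.26816105, -0.04018329, -0.04957472,
        0.04171443]), 'joint_efforts': array([ 3.22766546e-04, -4.40432882e+01, -1.76841509e+01,  6.33317255e-02,
        5.52011922e-02, -1.19607289e-04]), 'tool_pos': array([0.27812417, 0.5590967 , 0.22179628]), 'ee_rot': array([[-8.95253041e-01,  4.45556986e-01, -9.82410422e-04],
       [ 4.45557972e-01,  8.95252125e-01, -1.31412413e-03],
       [ 2.93987833e-04, -1.61419442e-03, -9.99998654e-01]]), 'force': array([-0.20692294, -0.2217117 ,  0.08421331]), 'torque': array([-0.00331687, -0.00235379,  0.01646447]), 'opening': 1.00169068756959} -0.0187
```

View pics/scene0.png

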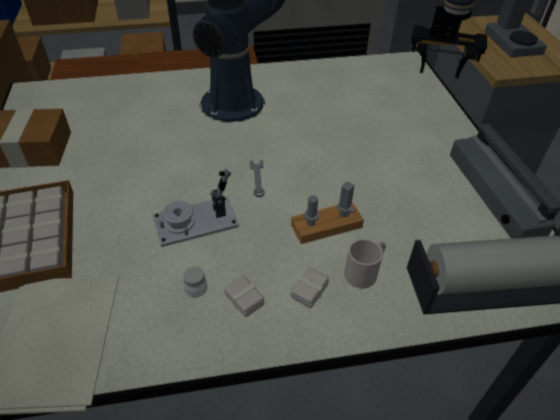

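View pics/top0.png

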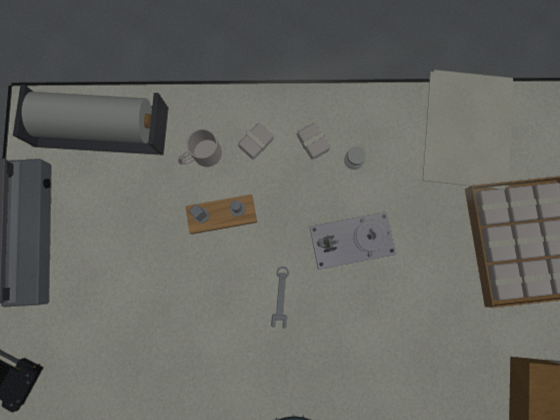

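View pics/wrist0.png

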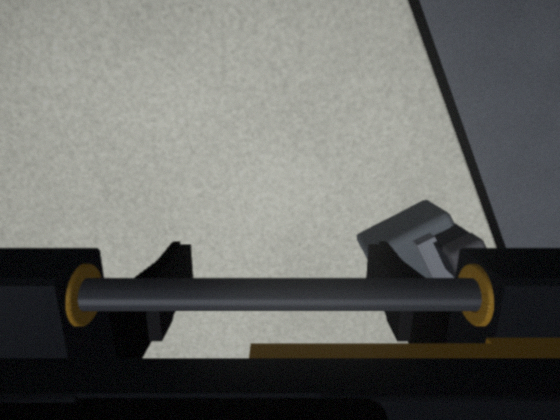

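```bash
python3 - <<'E'
import cv2,numpy as np
t=cv2.imread("pics/top0.png"); s=cv2.imread("pics/scene0.png")
def crop(im,x0,x1,y0,y1,f,n):
    c=np.clip(im[y0:y1,x0:x1].astype(float)*1.6,0,255).astype('uint8')
    cv2.imwrite(n,cv2.resize(c,None,fx=f,fy=f,interpolation=cv2.INTER_CUBIC))
crop(t,300,410,200,280,7,"pics/c_topjig.png")
crop(t,180,265,185,240,8,"pics/c_toprack.png")
crop(s,145,245,160,250,6,"pics/c_scjig.png")
crop(s,285,370,175,245,8,"pics/c_scrack.png")
E
```

```text
(no output)
```

View pics/c_topjig.png

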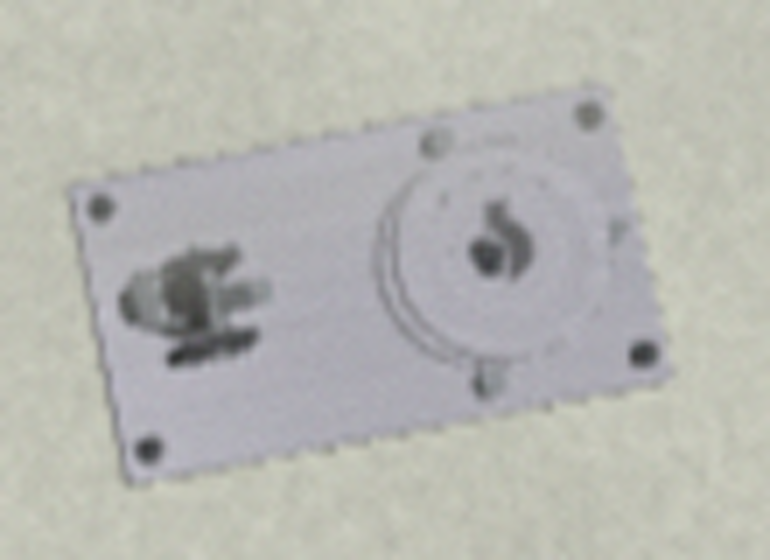

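View pics/c_toprack.png

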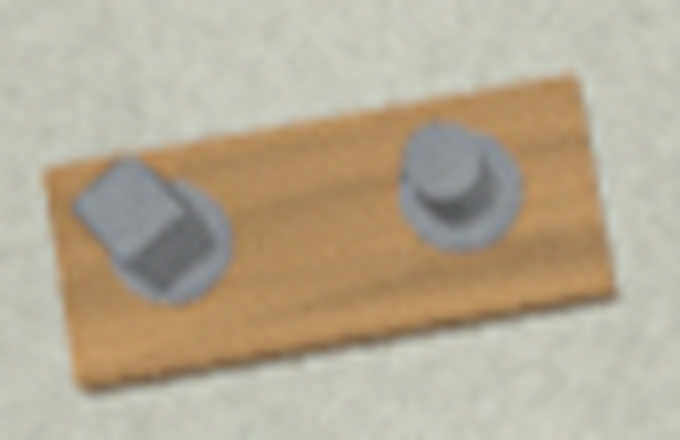

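View pics/c_scjig.png

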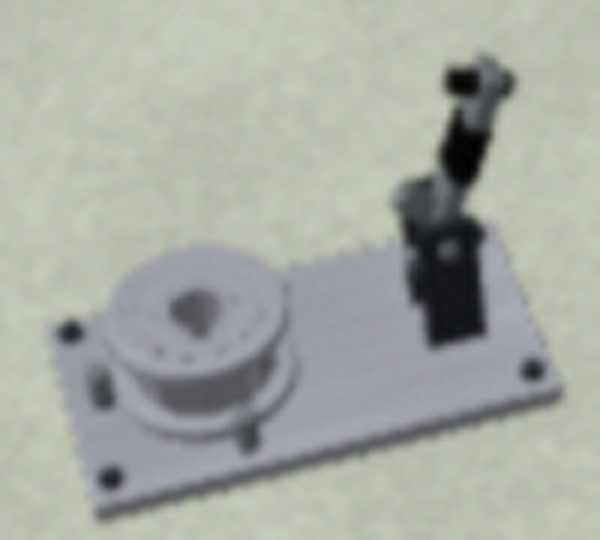

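View pics/c_scrack.png

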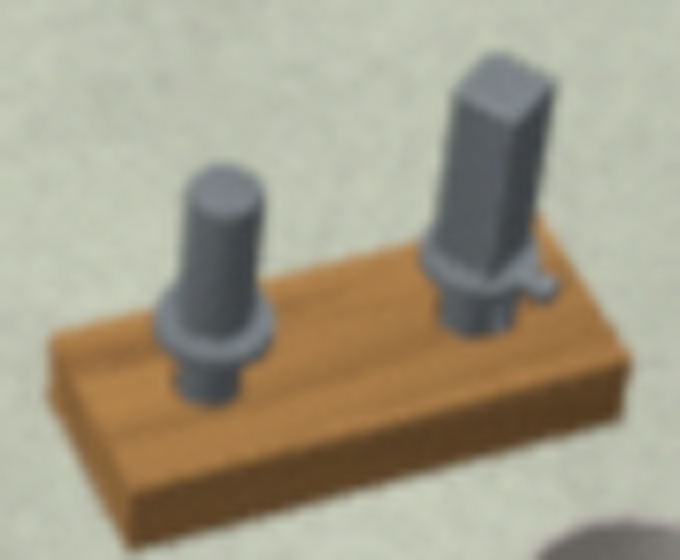

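```bash
cat > h.py <<'E'
import numpy as np, cv2
from cell import env, optics
def ray(c,u,v):
    P=c['pose']; d=P[:3,:3]@np.array([(u-c['cx'])/c['fx'],-(v-c['cy'])/c['fy'],-1.]); return P[:3,3],d
def onz(c,u,v,z):
    o,d=ray(c,u,v); return o+d*(z-o[2])/d[2]
def proj(c,p):
    P=c['pose']; q=P[:3,:3].T@(np.asarray(p)-P[:3,3]); return np.array([c['cx']+c['fx']*q[0]/-q[2], c['cy']-c['fy']*q[1]/-q[2]])
def tri(c1,p1,c2,p2):
    o,d=ray(c1,*p1);o2,d2=ray(c2,*p2)
    A=np.stack([d,-d2],1); t=np.linalg.lstsq(A,o2-o,rcond=None)[0]
    a=o+t[0]*d;b=o2+t[1]*d2; return (a+b)/2,np.linalg.norm(a-b)
T=optics.camera_info('top');S=optics.camera_info('scene')
E
cat > m1.py <<'E'
from h import *
f=lambda x,y,x0,y0,k:((x+.5)/k-.5+x0,(y+.5)/k-.5+y0)
J=lambda x,y:f(x,y,300,200,7); R=lambda x,y:f(x,y,180,185,8)
JS=lambda x,y:f(x,y,145,160,6); RS=lambda x,y:f(x,y,285,175,8)
print("plate corners top"); 
pc=[onz(T,*J(*p),.012) for p in [(70,188),(603,88),(670,374),(130,485)]]
for p in pc: print(p.round(4))
e1=pc[0]-pc[1]; e2=pc[3]-pc[2]; print("yaw of +y axis",np.degrees(np.arctan2(e1[1],e1[0])),np.degrees(np.arctan2(e2[1],e2[0])),np.linalg.norm(e1),np.linalg.norm(e2))
cen=sum(pc)/4; print("centre",cen.round(4))
print("pulley top centre (top)",onz(T,*J(500,250),.054)); 
print("(scene)",onz(S,*JS(197,312),.054))
print("rack corners")
rc=[onz(T,*R(*p),.03) for p in [(45,170),(575,78),(617,295),(82,385)]]
for p in rc: print(p.round(4))
rcen=sum(rc)/4; e=rc[0]-rc[1]+rc[3]-rc[2]; a=np.arctan2(e[1],e[0]); print("rack",rcen.round(4),np.degrees(a)-90,"hole+45",rcen+.045*np.array([np.cos(a),np.sin(a),0]),"-45",rcen-.045*np.array([np.cos(a),np.sin(a),0]))
sq=[onz(T,*R(*p),.129) for p in [(125,155),(75,205),(130,260),(188,208)]]
for p in sq: print('sq',p.round(4))
print('sq c',(sum(sq)/4).round(4)); 
for i in range(4):
    d=sq[(i+1)%4]-sq[i]; print(np.degrees(np.arctan2(d[1],d[0])),np.linalg.norm(d))
sq=[onz(S,*RS(*p),.129) for p in [(497,52),(452,92),(512,122),(555,85)]]
for p in sq: print('sqS',p.round(4))
print('sqS c',(sum(sq)/4).round(4)); 
for i in range(4):
    d=sq[(i+1)%4]-sq[i]; print(np.degrees(np.arctan2(d[1],d[0])),np.linalg.norm(d))
print('lug tip S', onz(S,*RS(547,285),.056))
print('arm tip', tri(T,J(130,300),S,JS(485,65)))
E
python3 m1.py
```

```text
plate corners top
[ 0.5594 -0.0453  0.012 ]
[ 0.5944 -0.2387  0.012 ]
[ 0.491  -0.2583  0.012 ]
[ 0.453  -0.0649  0.012 ]
yaw of +y axis 100.25384194071495 101.12300021024117 0.19651680529626955 0.19714980938982785
centre [ 0.5244 -0.1518  0.012 ]
pulley top centre (top) [ 0.53191142 -0.19113579  0.054     ]
(scene) [ 0.53339    -0.19034261  0.054     ]
rack corners
[0.6116 0.2666 0.03  ]
[0.6396 0.1005 0.03  ]
[0.5708 0.0873 0.03  ]
[0.5439 0.2535 0.03  ]
rack [0.5915 0.177  0.03  ] 9.387288843890616 hole+45 [0.58412744 0.22136072 0.03      ] -45 [0.59880707 0.13256596 0.03      ]
sq [0.5998 0.2229 0.129 ]
sq [0.5854 0.2369 0.129 ]
sq [0.5694 0.2208 0.129 ]
sq [0.5843 0.2045 0.129 ]
sq c [0.5847 0.2213 0.129 ]
135.72597623981721 0.020065177956414423
-134.8589176642752 0.02264655079260521
-47.61111821586704 0.02204536374668115
49.81739738222952 0.023989777903418306
sqS [0.5698 0.225  0.129 ]
sqS [0.5849 0.2068 0.129 ]
sqS [0.6004 0.2211 0.129 ]
sqS [0.5868 0.2383 0.129 ]
sqS c [0.5855 0.2228 0.129 ]
-50.27383367323555 0.023592058819053827
42.45797798302083 0.021079639177540122
128.3711160659514 0.02192451808749177
-142.04995311774312 0.021584521983685444
lug tip S [0.60028258 0.24101881 0.056     ]
arm tip (array([ 0.5076279 , -0.05882743,  0.1488896 ]), np.float64(0.007224372190360038))
```

```bash
python3 -m jog '[[0.022,-0.058,0,0,0,-6.6,0],[0.022,-0.058,0,0,0,-6.6,0],[0.022,-0.058,0,0,0,-6.6,0],[0.022,-0.058,0,0,0,-6.6,0],[0.022,-0.058,0,0,0,-6.6,0],[0.022,-0.058,0,0,0,-6.6,0],[0.022,-0.058,0,0,0,-6.6,0],[0.022,-0.058,0,0,0,-6.6,0]]' 20
```

```text
time_s: 1.15
tool_pos: [0.4538, 0.0923, 0.2207]
ee_rot: [[-0.166, 0.986, 0.003], [0.986, 0.166, -0.0], [-0.001, 0.003, -1.0]]
force: [0.6, 0.5, 0.8]
opening: 0.176
```

```bash
python3 -m jog '[[0.016,-0.038,0,0,0,-0.3,0],[0.016,-0.038,0,0,0,0,0],[0.016,-0.038,0,0,0,0,0],[0,0,-0.025,0,0,0,0],[0,0,-0.025,0,0,0,0],[0,0,-0.025,0,0,0,0],[0,0,-0.025,0,0,0,0],[0,0,0,0,0,0,0]]'
python3 - <<'E'
from h import *
im=optics.get_image('scene');cv2.imwrite('pics/s1.png',cv2.resize(im[120:270,120:320,::-1],None,fx=4,fy=4))
im=optics.get_image('wrist');cv2.imwrite('pics/w1.png',np.clip(im[:,:,::-1]*1.4,0,255))
E
```

```text
time_s: 2.15
tool_pos: [0.5055, -0.0322, 0.1179]
ee_rot: [[-0.15, 0.989, 0.006], [0.989, 0.15, -0.001], [-0.002, 0.006, -1.0]]
force: [0.2, -0.1, 0.2]
opening: 0.003[ WARN:0@2.665] global loadsave.cpp:1063 imwrite_ Unsupported depth image for selected encoder is fallbacked to CV_8U.
```

View pics/s1.png

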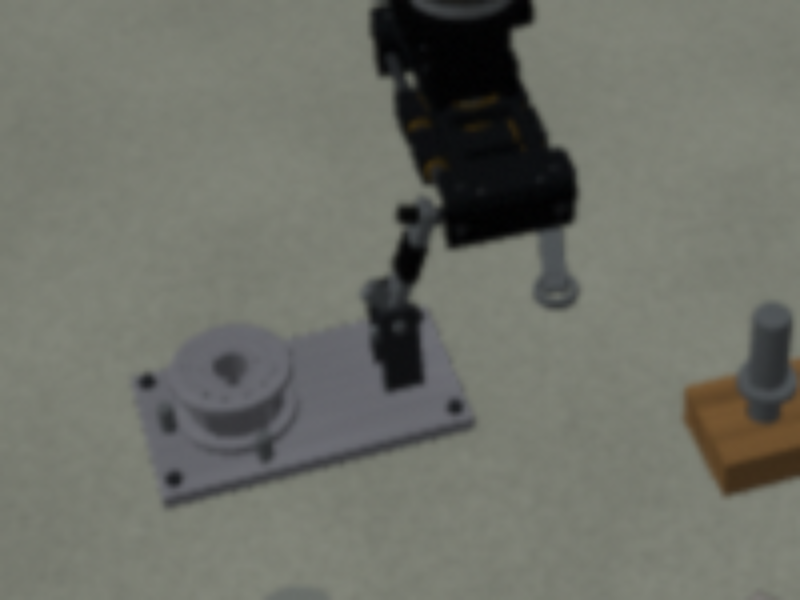

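View pics/w1.png

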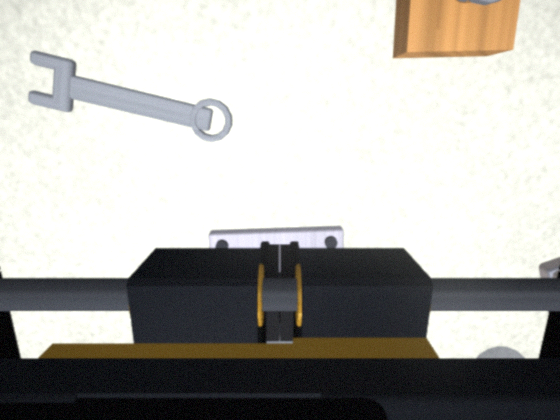

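```bash
python3 -m jog '[[0.0018,-0.0098,0,0,0,0,0],[0.0018,-0.0098,0,0,0,0,0],[0.0018,-0.0098,0,0,0,0,0],[0.0018,-0.0098,0,0,0,0,0],[0.0018,-0.0098,0,0,0,0,0],[0.0018,-0.0098,0,0,0,0,0],[0.0018,-0.0098,0,0,0,0,0],[0.0018,-0.0098,0,0,0,0,0]]'
python3 - <<'E'
from h import *
im=optics.get_image('scene');cv2.imwrite('pics/s2.png',cv2.resize(im[120:270,120:320,::-1],None,fx=4,fy=4))
E
```

```text
time_s: 3.25
tool_pos: [0.5166, -0.0903, 0.1289]
ee_rot: [[-0.134, 0.991, 0.006], [0.99, 0.134, 0.041], [0.04, 0.011, -0.999]]
force: [0.2, 4.7, -4.0]
opening: 0.006
```

View pics/s2.png

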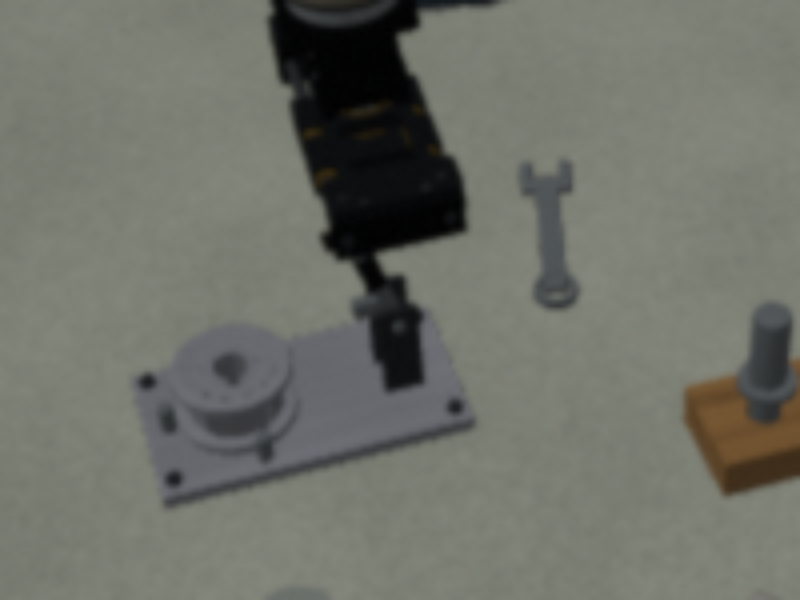

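```bash
python3 -m jog '[[0.0018,-0.0098,-0.001,0,0,0,0],[0.0018,-0.0098,-0.001,0,0,0,0],[0.0018,-0.0098,-0.001,0,0,0,0],[0.0018,-0.0098,0,0,0,0,0],[0.0,0,0,0,0,0,0],[0,0,0,0,0,0,0],[0,0,0,0,0,0,0],[0,0,0,0,0,0,0]]'
python3 - <<'E'
from h import *
im=optics.get_image('scene');cv2.imwrite('pics/s3.png',cv2.resize(im[120:270,120:320,::-1],None,fx=4,fy=4))
E
```

```text
time_s: 4.3
tool_pos: [0.5269, -0.1369, 0.1281]
ee_rot: [[-0.134, 0.991, 0.012], [0.99, 0.133, 0.034], [0.032, 0.017, -0.999]]
force: [1.3, 0.7, 0.0]
opening: 0.004
```

View pics/s3.png

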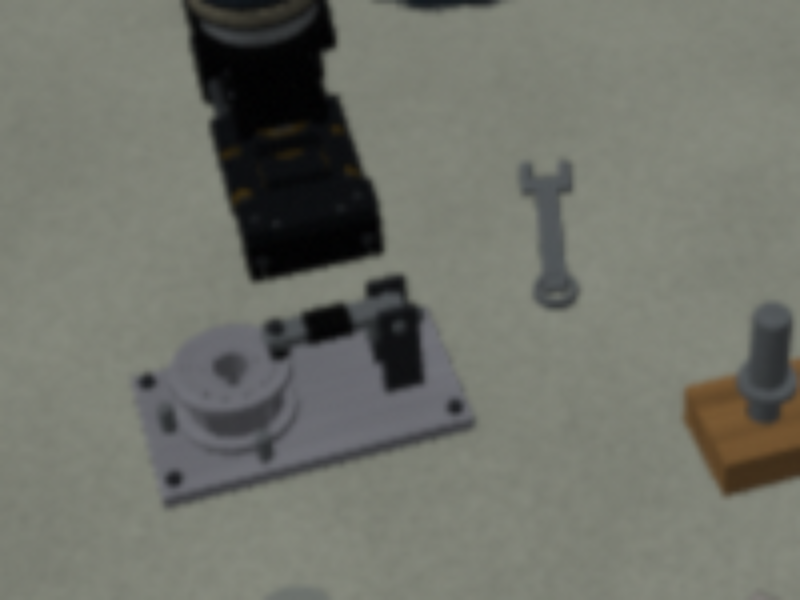

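```bash
python3 -m jog '[[0,0,0.03,-1,0.4,0,0.087],[0,0,0.03,-1,0.3,0,0.087],[0.003,-0.03,0.02,0,0,0,0.087],[0.003,-0.032,0,0,0,0,0.087],[0.003,-0.032,0,0,0,0,0.087],[0.003,-0.032,0,0,0,0,0.087],[0,0,0,0,0,0,0.087],[0,0,0,0,0,0,0.087]]'
python3 - <<'E'
from h import *
c=optics.camera_info('wrist')
im=optics.get_image('wrist');np.save('w4.npy',im);import pickle;pickle.dump(c,open('w4.pkl','wb'))
cv2.imwrite('pics/w4.png',np.clip(im[:,:,::-1]*1.3,0,255).astype('uint8'))
print(proj(c,[.5325,-.191,.054]))
E
```

```text
time_s: 5.35
tool_pos: [0.5377, -0.2624, 0.2104]
ee_rot: [[-0.138, 0.99, -0.003], [0.99, 0.138, -0.0], [0.0, -0.003, -1.0]]
force: [0.2, 0.1, -0.7]
opening: 0.834
[285.19735664 112.15642223]
```

View pics/w4.png

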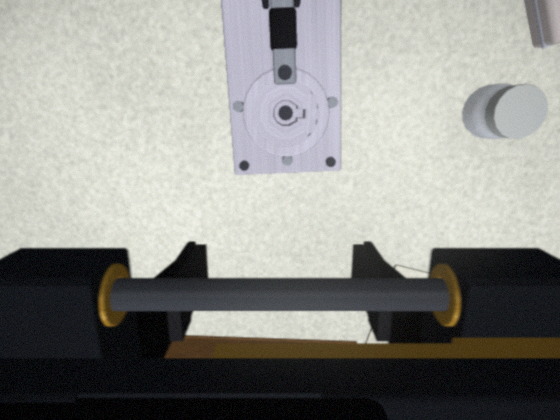

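```bash
python3 - <<'E'
from h import *
im=np.load('w4.npy')[60:165,215:355,::-1].astype(float)
im=np.clip((im-60)*1.5,0,255).astype('uint8')
cv2.imwrite('pics/w4z.png',cv2.resize(im,None,fx=5.7,fy=5.7,interpolation=cv2.INTER_CUBIC))
b=np.load('w4.npy')[95:130,268:315,::-1].astype(float)
b=np.clip((b-40)*1.5,0,255).astype('uint8')
cv2.imwrite('pics/w4zz.png',cv2.resize(b,None,fx=16,fy=16,interpolation=cv2.INTER_CUBIC))
E
```

```text
(no output)
```

View pics/w4z.png

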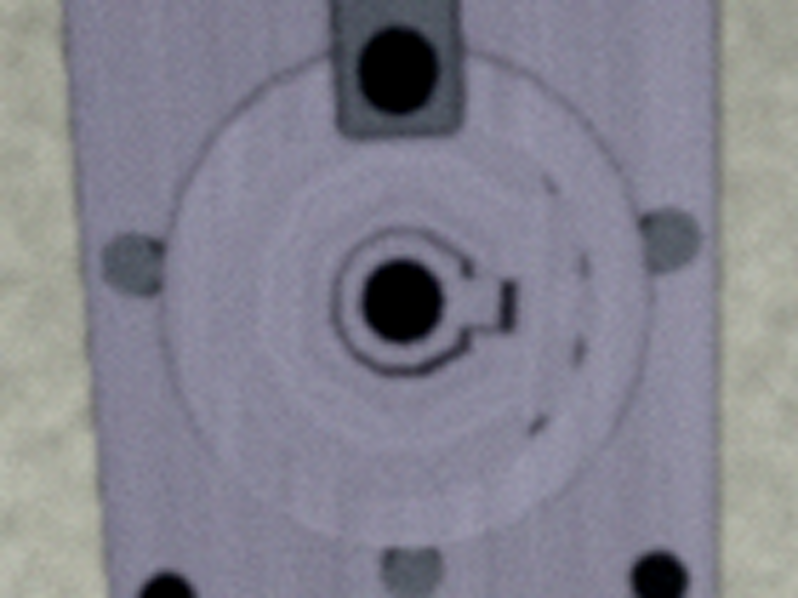

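View pics/w4zz.png

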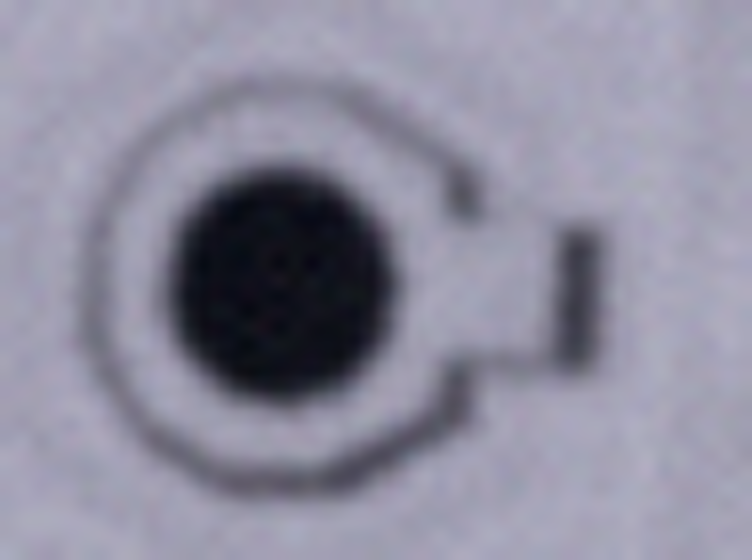

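```bash
python3 - <<'E'
from h import *
import pickle
c=pickle.load(open('w4.pkl','rb'))
f=lambda x,y:(268+(x+.5)/16-.5,95+(y+.5)/16-.5)
a=onz(c,*f(289,286),.054);k=onz(c,*f(600,299),.054);print(a,k,np.linalg.norm(k-a),np.degrees(np.arctan2(*(k-a)[1::-1])))
g=lambda x,y:(215+(x+.5)/5.7-.5,60+(y+.5)/5.7-.5)
print(onz(c,*g(407,300),.054))
l=onz(c,*g(100,262),.032);r=onz(c,*g(670,240),.032);print(np.degrees(np.arctan2(*(r-l)[1::-1])))
d=[onz(c,*g(*p),.012) for p in [(165,595),(658,577)]];print(np.degrees(np.arctan2(*(d[1]-d[0])[1::-1])))
E
```

```text
[ 0.53287169 -0.19115976  0.054     ] [ 0.54972597 -0.18948339  0.054     ] 0.016937443438212393 5.680083065798177
[ 0.53319158 -0.19095625  0.054     ]
10.106811781032281
10.117186166237211
```

```bash
python3 -m jog '[[0.0125,0.0545,0,0,0,4.8,0.087],[0.0125,0.0545,0,0,0,4.8,0.087],[0.0125,0.0545,0,0,0,4.8,0.087],[0.0125,0.0545,0,0,0,4.8,0.087],[0.0125,0.0545,0,0,0,4.8,0.087],[0.0125,0.0545,0,0,0,4.8,0.087],[0.0125,0.0545,0,0,0,4.8,0.087],[0.0125,0.0545,0,0,0,4.8,0.087]]'
python3 -m jog '[[0,0.03,0,0,0,0,0.087],[0,0,0,0,0,0,0.087],[0,0,0,0,0,0,0.087],[0,0,0,0,0,0,0.087],[0,0,0,0,0,0,0.087],[0,0,0,0,0,0,0.087],[0,0,0,0,0,0,0.087],[0,0,0,0,0,0,0.087]]'
python3 - <<'E'
from h import *
c=optics.camera_info('wrist')
im=optics.get_image('wrist');np.save('w5.npy',im);import pickle;pickle.dump(c,open('w5.pkl','wb'))
cv2.imwrite('pics/w5.png',np.clip(im[:,:,::-1]*1.3,0,255).astype('uint8'))
u=proj(c,[.585,.222,.129]);print(u)
x0,y0=int(u[0])-50,max(0,int(u[1])-45);print(x0,y0)
b=np.clip(im[y0:y0+100,x0:x0+100,::-1].astype(float)*1.3,0,255).astype('uint8');cv2.imwrite('pics/w5z.png',cv2.resize(b,None,fx=6,fy=6,interpolation=cv2.INTER_CUBIC))
E
```

```text
time_s: 6.4
tool_pos: [0.6343, 0.1916, 0.2108]
ee_rot: [[-0.74, 0.673, -0.003], [0.673, 0.74, -0.002], [0.001, -0.003, -1.0]]
force: [1.9, -0.3, 0.2]
opening: 1.0
time_s: 7.4
tool_pos: [0.6312, 0.2254, 0.2105]
ee_rot: [[-0.744, 0.668, -0.005], [0.668, 0.744, -0.002], [0.002, -0.005, -1.0]]
force: [-0.1, -1.0, 0.2]
opening: 1.001
[231.35200482 171.26478182]
181 126
```

View pics/w5.png

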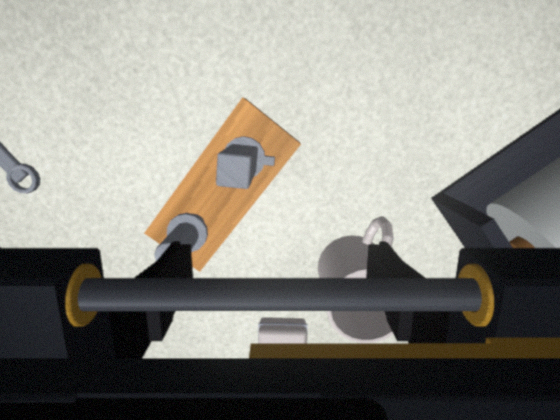

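View pics/w5z.png

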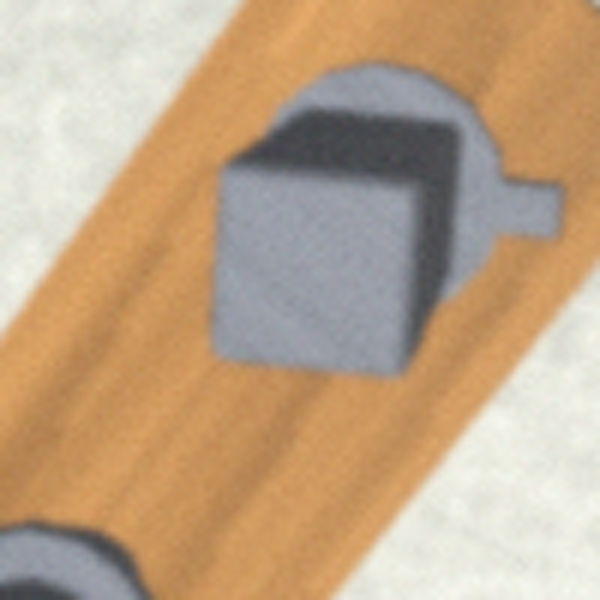

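```bash
python3 - <<'E'
from h import *
import pickle
c=pickle.load(open('w5.pkl','rb'))
f=lambda x,y:(181+(x+.5)/6-.5,126+(y+.5)/6-.5)
q=[onz(c,*f(*p),.129) for p in [(220,162),(418,181),(405,376),(213,357)]]
print(sum(q)/4)
for i in range(4):
    d=q[(i+1)%4]-q[i];print(np.degrees(np.arctan2(d[1],d[0])),np.linalg.norm(d))
l=onz(c,*f(562,210),.059);print('lug',l,np.degrees(np.arctan2(*(l-sum(q)/4)[1::-1])))
E
```

```text
[0.58540092 0.22313001 0.129     ]
42.70045079282716 0.022728628398726625
-46.93118421753647 0.022926210569314716
-137.57656348035513 0.022590570466315314
133.41789443071934 0.022818304901185252
lug [0.60548431 0.24187668 0.059     ] 43.028375997472885
```

```bash
python3 -m jog '[[-0.015,-0.001,0,0,0,-2.7,0.06],[-0.015,-0.001,0,0,0,-2.6,0.06],[-0.015,-0.001,0,0,0,0,0.06],[0,0,0,0,0,0,0.06],[0,0,0,0,0,0,0.06],[0,0,0,0,0,0,0.06],[0,0,0,0,0,0,0.06],[0,0,0,0,0,0,0.06]]'
```

```text
time_s: 8.45
tool_pos: [0.5879, 0.2224, 0.2105]
ee_rot: [[-0.676, 0.736, -0.002], [0.736, 0.676, -0.001], [0.001, -0.002, -1.0]]
force: [-0.3, 0.5, 0.0]
opening: 0.689
```

```bash
python3 -m jog '[[-0.0026,0.0004,0,0,0,0,0.06],[0,0,-0.03,0,0,0,0.06],[0,0,-0.03,0,0,0,0.06],[0,0,-0.03,0,0,0,0.06],[0,0,-0.02,0,0,0,0.06],[0,0,-0.009,0,0,0,0.06],[0,0,0,0,0,0,0.06],[0,0,0,0,0,0,0.06]]'
python3 - <<'E'
from h import *
im=optics.get_image('scene');cv2.imwrite('pics/s6.png',cv2.resize(im[100:260,250:410,::-1],None,fx=4,fy=4))
E
```

```text
time_s: 9.45
tool_pos: [0.5864, 0.2234, 0.0905]
ee_rot: [[-0.677, 0.736, 0.003], [0.736, 0.677, -0.0], [-0.002, 0.002, -1.0]]
force: [0.3, 0.0, 0.9]
opening: 0.688
```

View pics/s6.png

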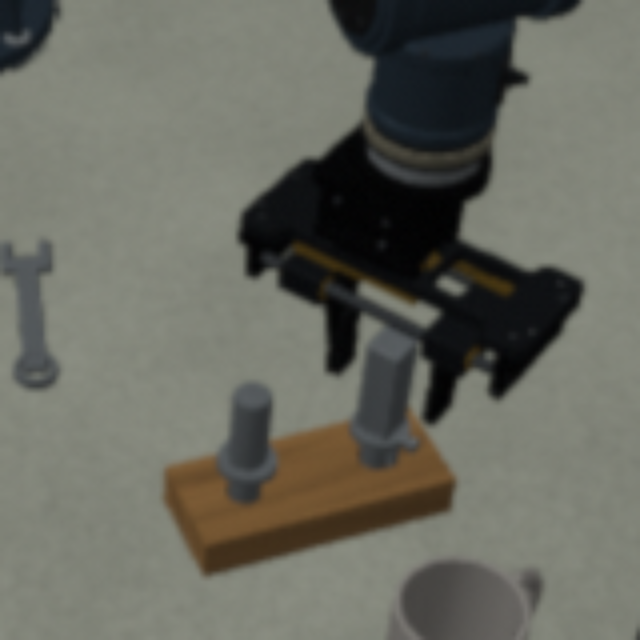

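```bash
python3 -m jog '[[0,0,0,0,0,0,0],[0,0,0,0,0,0,0],[0,0,0,0,0,0,0],[0,0,0,0,0,0,0],[0,0,0,0,0,0,0],[0,0,0,0,0,0,0],[0,0,0,0,0,0,0],[0,0,0,0,0,0,0]]' 50
```

```text
time_s: 10.5
tool_pos: [0.5876, 0.2235, 0.0927]
ee_rot: [[-0.677, 0.736, 0.007], [0.736, 0.677, 0.0], [-0.004, 0.005, -1.0]]
force: [-0.9, 0.8, 0.7]
opening: 0.276
```

```bash
python3 -m jog '[[0,0,0.02,0,0,0,0],[0,0,0.03,0,0,0,0],[0,0,0.03,0,0,0,0],[0,0,0.03,0,0,0,0],[-0.0068,-0.03,0,0,0,-4.6,0],[-0.0068,-0.045,0,0,0,-4.6,0],[-0.0068,-0.045,0,0,0,-4.6,0],[-0.0068,-0.045,0,0,0,-4.6,0]]'
```

```text
time_s: 11.5
tool_pos: [0.5544, 0.0574, 0.1988]
ee_rot: [[-0.407, 0.914, -0.005], [0.914, 0.407, 0.001], [0.003, -0.004, -1.0]]
force: [0.8, -1.0, -3.3]
opening: 0.27
```

```bash
python3 - <<'E'
from h import *
im=optics.get_image('scene');cv2.imwrite('pics/s7.png',cv2.resize(im[60:260,150:400,::-1],None,fx=3,fy=3))
E
```

```text
(no output)
```

View pics/s7.png

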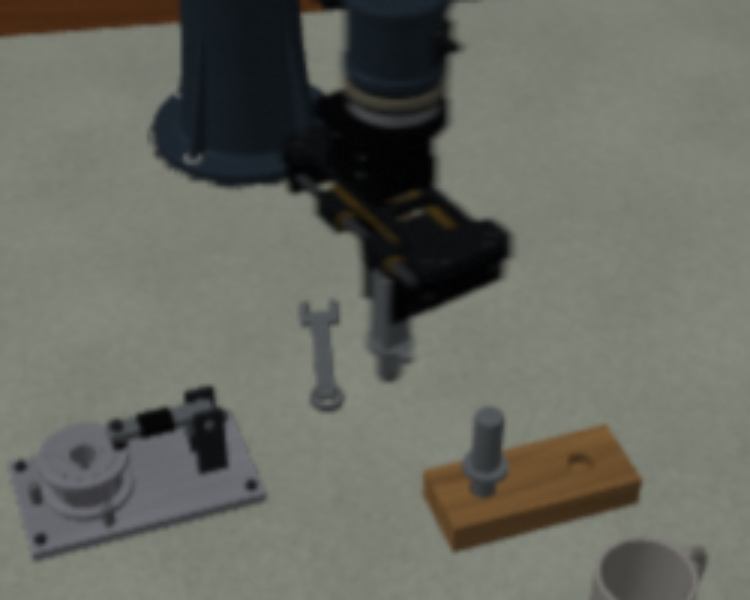

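```bash
python3 -m jog '[[-0.0035,-0.042,0,0,0,-3,0],[-0.0035,-0.042,0,0,0,-3,0],[-0.0035,-0.042,0,0,0,-3,0],[-0.0035,-0.042,0,0,0,-3,0],[-0.0035,-0.042,0,0,0,-3,0],[-0.0035,-0.03,0,0,0,-2.5,0],[0,0,0,0,0,0,0],[0,0,0,0,0,0,0]]'
```

```text
time_s: 12.55
tool_pos: [0.5272, -0.1945, 0.1929]
ee_rot: [[-0.098, 0.995, -0.018], [0.995, 0.098, 0.005], [0.007, -0.017, -1.0]]
force: [-0.1, -0.9, -3.7]
opening: 0.273
```

```bash
python3 -m jog '[[0.003,0.002,0,-0.3,-1,0,0],[0.0028,0.0015,-0.01,0,0,0,0],[0,0,-0.012,0,0,0,0],[0,0,-0.012,0,0,0,0],[0,0,-0.012,0,0,0,0],[0,0,0,0,0,0,0],[0,0,0,0,0,0,0],[0,0,0,0,0,0,0]]'
python3 - <<'E'
from h import *
im=optics.get_image('scene');np.save('s8.npy',im);cv2.imwrite('pics/s8.png',np.clip(cv2.resize(im[130:250,130:270,::-1],None,fx=5.5,fy=5.5,interpolation=cv2.INTER_CUBIC)*1.5,0,255).astype('uint8'))
im=optics.get_image('wrist');cv2.imwrite('pics/w8.png',np.clip(im[:,:,::-1]*1.3,0,255).astype('uint8'))
E
```

```text
time_s: 13.55
tool_pos: [0.533, -0.1868, 0.1425]
ee_rot: [[-0.103, 0.995, -0.002], [0.995, 0.103, 0.002], [0.002, -0.002, -1.0]]
force: [-0.2, 0.2, -4.0]
opening: 0.272
```

View pics/s8.png

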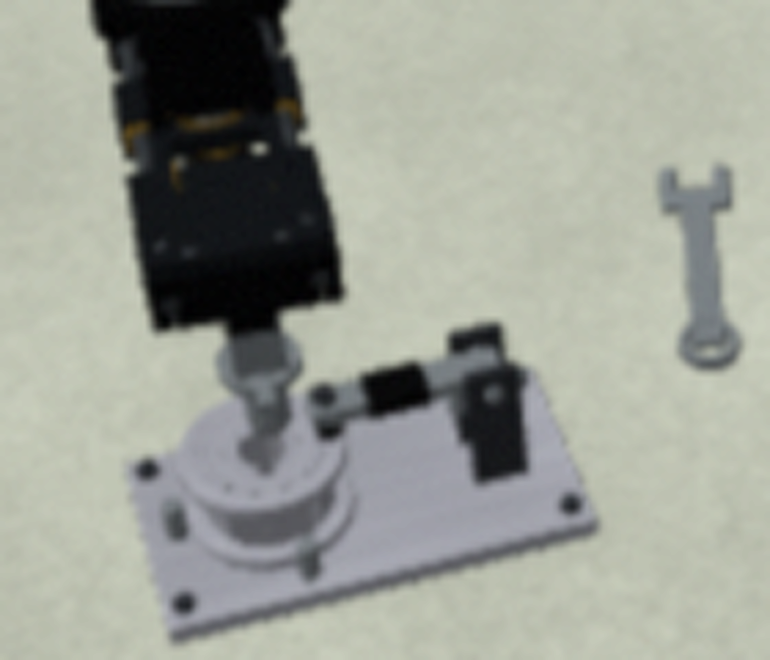

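View pics/w8.png

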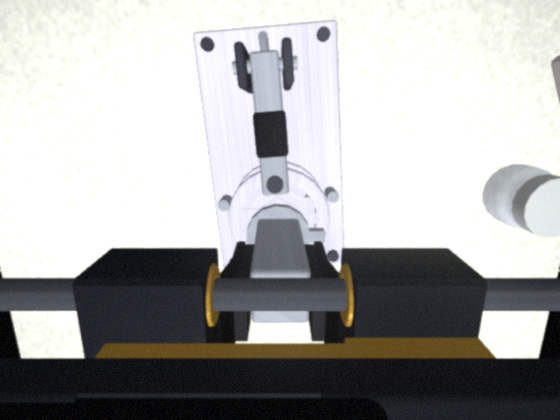

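```bash
python3 - <<'E'
from h import *
g=lambda p:(np.array(p)-[130,130]+.5)*5.5-.5
for y in(-.1868,):
  for z in (.0668,):
    for r in (0.0078,):
      for a in range(0,360,60): print(a,g(proj(S,[.533+r*np.cos(np.radians(a)),y+r*np.sin(np.radians(a)),z])))
print('collar c',g(proj(S,[.533,-.1868,.0668+.036])), 'left/right', g(proj(S,[.533,-.1868-.019,.1028])),g(proj(S,[.533,-.1868+.019,.1028])))
im=np.load('s8.npy')[170:220,160:200,::-1]
cv2.imwrite('pics/s8z.png',np.clip(cv2.resize(im,None,fx=14,fy=14,interpolation=cv2.INTER_CUBIC)*1.5,0,255).astype('uint8')[:600])
E
```

```text
0 [267.82497422 441.88927001]
60 [282.77312466 433.99934705]
120 [282.14391954 421.76433112]
180 [266.70106234 417.38716884]
240 [251.79608965 425.18168969]
300 [252.29059836 437.44844205]
collar c [256.63318372 372.10731176] left/right [212.83974601 376.93723746] [300.25804431 367.29597822]
```

View pics/s8z.png

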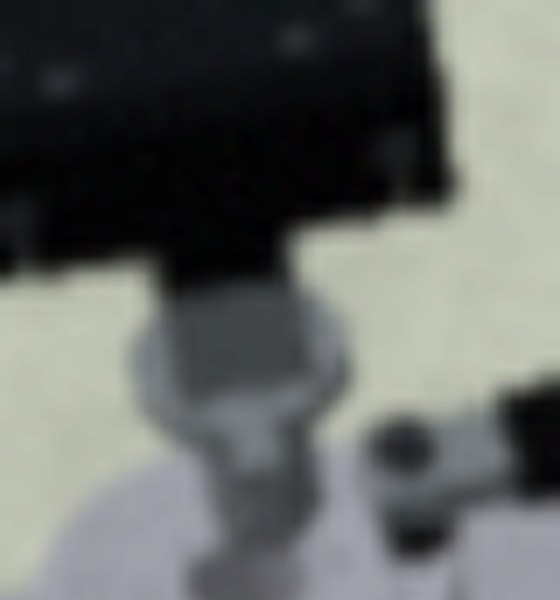

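```bash
python3 -m jog '[[0,-0.003,0,0,0,0,0],[0,-0.0025,0,0,0,0,0],[0,0,0,0,0,0,0],[0,0,0,0,0,0,0],[0,0,-0.003,0,0,0,0],[0,0,-0.003,0,0,0,0],[0,0,0,0,0,0,0],[0,0,0,0,0,0,0]]'
```

```text
time_s: 14.65
tool_pos: [0.5334, -0.193, 0.1368]
ee_rot: [[-0.102, 0.995, -0.0], [0.995, 0.102, 0.001], [0.001, -0.0, -1.0]]
force: [0.7, -0.1, -3.7]
opening: 0.27
```

```bash
python3 -m jog '[[-0.0002,0.0006,-0.004,0,0,0,0],[0,0,-0.004,0,0,0,0],[0,0,-0.003,0,0,0,0],[0,0,-0.003,0,0,0,0],[0,0,-0.002,0,0,0,0],[0,0,-0.002,0,0,0,0],[0,0,0,0,0,0,0],[0,0,0,0,0,0,0]]'
python3 - <<'E'
from h import *
im=optics.get_image('scene');np.save('s9.npy',im);cv2.imwrite('pics/s9.png',np.clip(cv2.resize(im[160:230,145:215,::-1],None,fx=8.5,fy=8.5,interpolation=cv2.INTER_CUBIC)*1.6,0,255).astype('uint8'))
E
```

```text
time_s: 15.65
tool_pos: [0.5334, -0.1925, 0.1174]
ee_rot: [[-0.102, 0.995, -0.0], [0.995, 0.102, 0.001], [0.001, -0.0, -1.0]]
force: [-0.1, 0.1, -3.2]
opening: 0.272
```

View pics/s9.png

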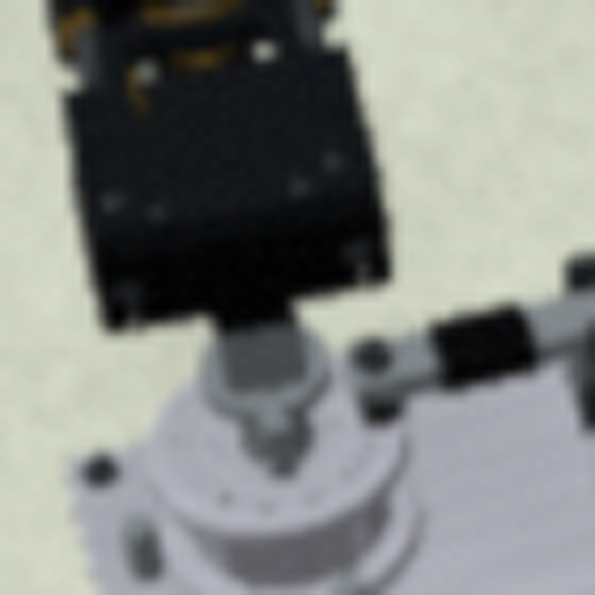

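```bash
python3 -m jog '[[0,0,-0.0015,0,0,0,0],[0,0,-0.0015,0,0,0,0],[0,0,-0.0015,0,0,0,0],[0,0,-0.0015,0,0,0,0],[0,0,-0.0015,0,0,0,0],[0,0,-0.001,0,0,0,0],[0,0,0,0,0,0,0],[0,0,0,0,0,0,0]]'
```

```text
time_s: 16.7
tool_pos: [0.5334, -0.1925, 0.1085]
ee_rot: [[-0.103, 0.995, -0.0], [0.995, 0.103, 0.001], [0.001, -0.0, -1.0]]
force: [0.8, 0.3, -2.5]
opening: 0.271
```

```bash
python3 -m jog '[[0,0,-0.002,0,0,0,0],[0,0,-0.002,0,0,0,0],[0,0,-0.002,0,0,0,0],[0,0,-0.002,0,0,0,0],[0,0,-0.002,0,0,0,0],[0,0,-0.002,0,0,0,0],[0,0,-0.002,0,0,0,0],[0,0,-0.002,0,0,0,0]]' 60
python3 - <<'E'
from h import *
im=optics.get_image('scene');cv2.imwrite('pics/s10.png',np.clip(cv2.resize(im[160:230,145:215,::-1],None,fx=8.5,fy=8.5,interpolation=cv2.INTER_CUBIC)*1.6,0,255).astype('uint8'))
E
```

```text
time_s: 17.7
tool_pos: [0.5337, -0.1927, 0.0955]
ee_rot: [[-0.103, 0.995, 0.001], [0.995, 0.103, -0.001], [-0.001, 0.001, -1.0]]
force: [-2.4, 1.3, 8.3]
opening: 0.266
```

View pics/s10.png

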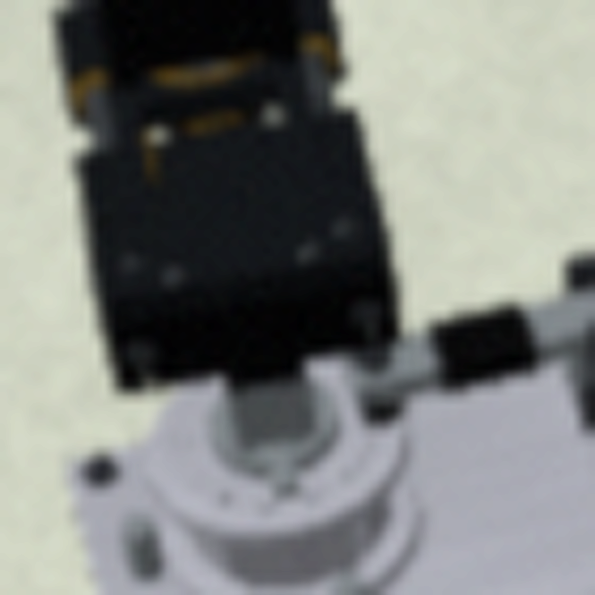

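```bash
python3 -m jog '[[0,0,-0.003,0,0,0,0],[0,0,-0.003,0,0,0,0],[0,0,-0.003,0,0,0,0],[0,0,-0.003,0,0,0,0],[0,0,-0.003,0,0,0,0],[0,0,-0.003,0,0,0,0],[0,0,-0.003,0,0,0,0],[0,0,-0.003,0,0,0,0]]' 60
python3 -c "
from cell import env
s=env.read_state();print(s['tool_pos'],s['force'],s['torque'])"
```

```text
time_s: 18.75
tool_pos: [0.5336, -0.1927, 0.0937]
ee_rot: [[-0.105, 0.995, 0.006], [0.995, 0.105, -0.005], [-0.006, 0.005, -1.0]]
force: [-4.6, 2.6, 20.6]
opening: 0.27
[ 0.53359101 -0.19271803  0.09371086] [-4.5503304   2.61336583 20.64026299] [ 0.53769593  1.28947727 -0.06015048]
```

```bash
python3 -m jog '[[0,0,-0.003,0.15,0.2,0,0],[0,0,-0.003,0.1,0.1,0,0],[0,0,-0.003,0.1,0.1,0,0],[0,0,-0.004,0.1,0.1,0,0],[0,0,-0.004,0.1,0.1,0,0],[0,0,-0.004,0.1,0.1,0,0],[0,0,-0.004,0.1,0.1,0,0],[0,0,-0.004,0.1,0.1,0,0]]' 60
python3 - <<'E'
from h import *
im=optics.get_image('scene');cv2.imwrite('pics/s11.png',np.clip(cv2.resize(im[160:230,145:215,::-1],None,fx=8.5,fy=8.5,interpolation=cv2.INTER_CUBIC)*1.6,0,255).astype('uint8'))
im=optics.get_image('wrist');cv2.imwrite('pics/w11.png',np.clip(im[100:330,170:400,::-1],0,255).repeat(2,0).repeat(2,1))
s=env.read_state();print(s['tool_pos'],s['force'],s['torque'])
E
```

```text
time_s: 19.75
tool_pos: [0.5338, -0.1928, 0.0937]
ee_rot: [[-0.106, 0.994, -0.003], [0.994, 0.106, 0.003], [0.003, -0.002, -1.0]]
force: [-6.9, 2.9, 26.6]
opening: 0.27
[ 0.53380931 -0.19283299  0.09370757] [-8.07363136  2.70645155 26.60547542] [ 0.48513662  1.30396016 -0.07039949]
```

View pics/s11.png

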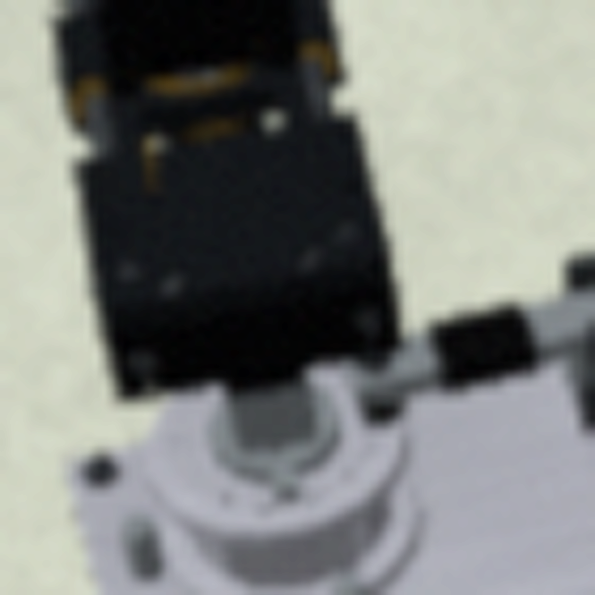

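View pics/w11.png

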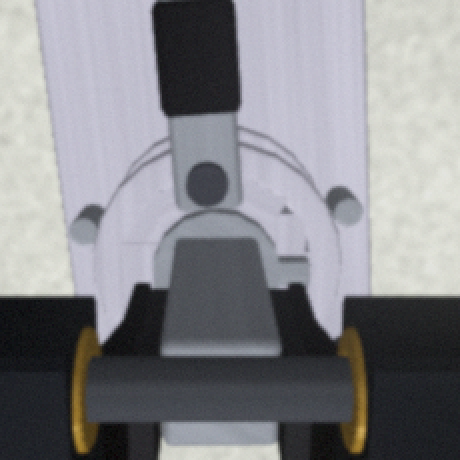

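```bash
python3 - <<'E'
from h import *
g=lambda p:((np.array(p)-[145,160]+.5)*8.5-.5).round(0)
c=np.array([.533,-.191])
for z in (.054,.060,.066):
  print(z,[g(proj(S,[c[0]+.019*np.cos(a),c[1]+.019*np.sin(a),z])) for a in (np.pi/2,-np.pi/2,0)],'lug',g(proj(S,[c[0]+.027*np.cos(.1),c[1]+.027*np.sin(.1),z])))
E
```

```text
0.054 [array([343., 434.]), array([211., 449.]), array([279., 488.])] lug [289. 507.]
0.06 [array([340., 420.]), array([208., 435.]), array([276., 474.])] lug [287. 492.]
0.066 [array([338., 405.]), array([205., 420.]), array([274., 459.])] lug [284. 478.]
```

```bash
python3 - <<'E'
from cell import env, finish_job
s=env.read_state();print(s['time_s'],s['tool_pos'],s['force'],s['opening'])
print(finish_job())
E
```

```text
19.85 [ 0.53380931 -0.19283299  0.09370757] [-8.07363136  2.70645155 26.60547542] 0.27223683563326834
the job is handed in; nothing more can be done
None
```

I swung the clamp arm over centre until it snapped shut on the pulley. I then took the keyed spindle from the rack, turned it to the keyway's measured yaw (about 6°) and pushed it home against the ejector. The job went in at 19.85 s with the spindle still gripped and pushed down.

**Last checks:**
- **Height:** the tool stood at z = 0.0937 m, which is the home height worked out from the grasp. It did not move when the push rose from about 21 to 27 N, so the collar is resting on something solid. The ejector alone would give about 10 N.
- **Pictures:** the scene picture shows the collar and lug within about 1 mm of where they should be at home. The clamp arm is still shut with its pad on the pulley.
- **Disagreements:** none of the checks failed. About 8 N of sideways force stayed on the wrist at hand-in, well under the limits. I did not correct it.
- **Not measured:** I inferred the ejector travel and clamp angle from the pictures and forces, since neither can be read directly.

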